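# Wedge the sprung cupboard door shut

## Task

The little green cupboard door keeps springing open. Take the orange wedge out of its slanted stand, lay it flat on the table and let go; then take it again by its thick end and, thin end first, tap it under the door until the door is fully shut and the wedge is jammed firmly enough to hold it shut by itself. Do not knock the other things about.

Things in the scene. Friction and masses are not known exactly. Their poses are not given: they have to be found in the camera images.
- wedge_mid (a point): Loose orange plastic wedge, 150 mm long, 45 mm wide between flat parallel flanks, 37 mm thick at one end, tapering evenly to 5 mm; 120 to 210 g. Point: mid-length, mid-width, 10.5 mm above its flat underside. x runs along the underside to the thin end, y across, z away from the underside. Starts in the stand, thick end down, underside below, thin end up at 40 degrees.
- wedge_tip (a point): The thin end of the wedge: mid-width, on the underside, 75 mm ahead of the wedge's middle. Axes as the wedge's.
- stand: Fixed grey stand, base 126 x 90 mm, 103 mm tall; its slanted pocket rises at 40 degrees towards its +x and is 75 mm deep along the slope, so the thick half of the wedge is inside and the thin 75 mm stand out. Origin: centre of its underside, on the table; z up.
- cupboard: Fixed wooden cupboard, 100 mm deep, 260 wide, 212 tall, its front looking to its own -x. Origin: centre of its underside (its feet are adjusted: up to 2 mm above or below the table top). 26 mm are free below its floor; the feet stand near the corners, 108 mm either side of the middle, so the thin end of the wedge can go in between.
- door (a joint): Angle of the green cupboard door: 0 fully shut (at a stop), growing as it opens, at most 0.22 rad, where a spring of about 0.2 Nm holds it. 252 mm wide, 14 thick, from 18 mm (16 to 20, it varies) to 196 mm above the table; small knob, 14 mm proud, at its upper free corner. Vertical hinge at x -51, y -126 mm in the cupboard's frame; the free edge is at +y and swings to -x.
- door_edge (a point): Moves with the door: lower corner of its outer face at the free edge.
- door_foot (a point): Fixed to the cupboard: foot of the door's outer face when shut, 176 mm from the hinge line, a good spot for the wedge. Axes as the cupboard's: x straight in, y to the door's free edge. Pushed in there, the wedge's slope first swings the door shut, then tightens under its lower edge. Sliding and shutting takes up to about 14 N; once shut, 16 to 25 N jams it firmly, with 80 to 100 mm of the wedge left outside.
- tea_caddy: Bystander: green tea caddy, 64 x 100 x 98 mm, origin at the centre of its underside.
- mug: Bystander: green and white mug, 99 mm tall, origin under its middle.
- honey_jar: Bystander: honey jar, 61 mm across, 86 mm tall, origin under its middle.
- tape_roll: Bystander: roll of brown tape lying flat, 94 mm across, 48 mm tall, origin under its middle.
- remote: Bystander: black remote control, 192 x 48 x 19 mm, origin under its middle.
Not all that is in view belongs to the job. Of the things shaped like the part that bears wedge_mid, the orange one is meant.

How it is judged:
By the outcome, as a careful person would: the job done as asked, in the order asked, and still so for the second after the job is handed in, with the robot touching nothing.
It also fails if it takes over 72 s, if anything falls off the work surface, if the arm or the gripper's body presses on something with over 40 N, if the wrist force passes 120 N, or if a joint passes its speed limit or range.

## Robot

A 6-joint arm with a two-finger parallel gripper is mounted at the origin on a cart in front of the work surface, level with it; the furniture and walls round the work are solid. World frame = base frame: x ahead of the robot, y to its left, z up, the work surface at z = 0. Lengths are in mm, angles in rad, forces in N, time in s.
With the tool pointing down it reaches from about 300 to 775 mm from the base axis. Payload 14.6 kg.
Tool frame: the origin (TCP) lies on the centre line of the jaws, within the pads' length; the fingertips stand 14 mm ahead of it and the grasp point (between the pads) lies 5 mm behind it; z points along the fingers, y is the line along which they close (so a half turn about z gives the same grasp; the last joint's range is limited). The gripper opens to 94 mm and grips with 3 to 60 N. Pads are 16 mm wide; open, the fingers measure 119 mm over their backs; the gripper's body (75 mm by 177 mm) begins 78 mm behind the grasp point.
Start: joints at [1.141, 0.3, 1.521, -0, 1.321, -0.067], TCP at [195.188, 514.189, 189.246] pointing down, gripper open.
Joint ranges: [-3.03, 3.03], [-0.79, 2.21], [0.23, 2.52], [-1.04, 4.18], [0, 3.07], [-2.55, 2.55]. Speed limits (rad/s): [2.22, 2.22, 2.57, 3.14, 3.14, 3.14].

## Interface

Orientations are given as [roll, pitch, yaw] about the fixed x, y, z axes, in that order (R = Rz(yaw) Ry(pitch) Rx(roll)).
In Python, from workcell import manip, ungrasp, clamp, status, camera, camera_model gives the robot as it stands. Calls block until the motion is done:
- manip.move_pose(position, orientation): joint-space move of the TCP to a pose.
- manip.servo_line(position, orientation=None, v=150, stop_force=None): straight line of the TCP; orientation=None keeps the orientation; v is the mean speed in mm/s. With stop_force (N) it stops when the force on the tool has changed by that much, and returns True; else False.
- manip.move_joints(angles): joint-space move.
- ungrasp() and clamp(force=None): open the fingers fully, or close them until they stop; force is the grip in N (None keeps the last).
- manip.pause(seconds).
- manip.ik(position, orientation): joint angles nearest the present ones, or None.
- status.state(): the state.
- camera(name): name is "scene" or "top" or "wrist"; returns (picture, depth): 384x512x3 uint8, blue, green, red; 384x512 float32, mm along the optical axis (not along the pixel's ray), 0 where there is no reading.
- camera_model(name): a dict with "mtx" (3x3 intrinsics, pixels), "k1" (the pictures are not rectified: a ray, as slopes to the right and down, at radius r is drawn at 1 + k1 r^2 times it, then the intrinsics apply), "eye" and "rotation" of the camera in the world; the wrist camera has in their place "mount" (4x4, takes a point from camera to tool coordinates, whose origin is the TCP and whose axes are the flange's). Camera axes: x right, y down, z forward; pixel columns grow to the right and rows downward; lengths in mm; the calibration is good to about 2 mm. A picture is of the moment at which its call begins: read the wrist's pose just before it. camera_model takes no time and is no camera call.
A pose or a line that the arm cannot do raises manip.MotionError and nothing moves.
- manip.sign_off(): hands the job in; it is judged then, once.
The state is a dict: "clock": time; "joint_positions": joint angles; "qvel": joint speeds; "effort": joint torques, N m; "ee_pos": TCP position; "eef_rot": TCP orientation; "force": force on the tool from outside, world axes, zero at the start; "wrist_torque": the same for the moment, N m; "grip_width": finger opening in mm; "grasp_force": force on a finger pad.
Only numpy, scipy, OpenCV 4.12 (cv2) and the standard library are available. Lean on these libraries where they do the work, as an engineer would, in place of code of your own. Each camera call takes 0.05 s, during which the arm holds its last target. There are 200 camera calls.

## Working session

There is one attempt and no reset: what is moved stays moved. The work goes in short steps, each a Python script; the robot and the scene stay as the last script left them, time stands still between calls to the robot, and variables do not carry over. Pictures are saved under pics/ and viewed, at most 10 in all, crops included, and the job is handed in when it is done.

```bash
mkdir -p pics; ls
cat > h.py <<'E'
import numpy as np, cv2
from workcell import manip, ungrasp, clamp, status, camera, camera_model
from scipy.spatial.transform import Rotation as Ro
def campose(n, st=None):
    m=camera_model(n)
    if 'mount' in m:
        T=np.array(m['mount']); st=st or status.state()
        R=Ro.from_euler('xyz',st['eef_rot']).as_matrix()
        return m, R@T[:3,3]+np.array(st['ee_pos']), R@T[:3,:3]
    return m, np.array(m['eye']), np.array(m['rotation'])
def rays(m,px):
    K=np.array(m['mtx']); d=np.array([m['k1'],0,0,0,0],float)
    return cv2.undistortPoints(np.asarray(px,float).reshape(-1,1,2),K,d).reshape(-1,2)
def on_plane(cp,px,z):
    m,e,R=cp; s=rays(m,px); d=np.c_[s,np.ones(len(s))]@R.T
    return e+d*((z-e[2])/d[:,2])[:,None]
def cloud(cp,depth):
    m,e,R=cp; h,w=depth.shape
    u,v=np.meshgrid(np.arange(w),np.arange(h)); s=rays(m,np.c_[u.ravel(),v.ravel()])
    P=np.c_[s,np.ones(len(s))]*depth.reshape(-1,1)
    P=P@R.T+e; P[depth.ravel()<=0]=np.nan
    return P.reshape(h,w,3)
E
python3 - <<'E'
from h import *
for n in("scene","top"):
    im,d=camera(n); cv2.imwrite(f'pics/{n}.png',im); np.savez(n+'.npz',im=im,d=d)
    m=camera_model(n); print(n,m, (d>0).mean())
print(camera_model('wrist')); print(status.state())
im=np.hstack([cv2.imread('pics/scene.png'),cv2.imread('pics/top.png')]);
cv2.imwrite('pics/scene_top.png',cv2.resize(np.vstack([im[:,:512],im[:,512:]]),None,fx=.78,fy=.78))
E
```

```text
pics
scene {'mtx': array([[457.23969147,   0.        , 254.71719925],
       [  0.        , 457.23969147, 188.83627172],
       [  0.        ,   0.        ,   1.        ]]), 'k1': 0.031353259764836765, 'eye': array([-586.26505311, -942.21053219,  749.5857041 ]), 'rotation': array([-2.01154899,  0.02558658, -0.88607775])} 0.9960479736328125
top {'mtx': array([[424.40819438,   0.        , 264.75598897],
       [  0.        , 424.40819438, 199.4253868 ],
       [  0.        ,   0.        ,   1.        ]]), 'k1': -0.08250000369773815, 'eye': array([  96.33704704,  110.62522625, 1320.05309393]), 'rotation': array([-2.80596174,  0.00626519, -1.87838918])} 0.9959309895833334
{'mtx': array([[308.72198211,   0.        , 255.41233166],
       [  0.        , 308.72198211, 193.17027971],
       [  0.        ,   0.        ,   1.        ]]), 'k1': 0.025275886489559068, 'mount': array([[-6.53452853e-04, -9.64707549e-01, -2.63322840e-01,
         7.66230952e+01],
       [ 9.99999516e-01, -8.24054041e-04,  5.37433888e-04,
        -2.37520938e-01],
       [-7.35458779e-04, -2.63322361e-01,  9.64707621e-01,
        -1.95162857e+02],
       [ 0.00000000e+00,  0.00000000e+00,  0.00000000e+00,
         1.00000000e+00]])}
{'clock': 0.1, 'joint_positions': array([ 1.14142079e+00,  3.00386751e-01,  1.52150519e+00,  1.90045170e-05,
        1.32068870e+00, -6.66035696e-02]), 'qvel': array([-0.00020024, -0.0020555 , -0.00181826,  0.00084949, -0.00239919,
       -0.00169667]), 'effort': array([ 2.35505831e-03, -5.32647586e+01, -3.53278363e+01,  7.10698287e-02,
        2.36054318e-02, -1.01024805e-04]), 'ee_pos': array([195.07540314, 513.98340802, 188.76470501]), 'eef_rot': array([-3.14060808e+00, -8.41229475e-05,  2.77881593e+00]), 'force': array([-0.39075983,  0.44445807,  0.31367083]), 'wrist_torque': array([ 0.02123883, -0.01204731,  0.03011032]), 'grasp_force': 0.0, 'grip_width': 93.54425800783753}
```

View pics/scene.png

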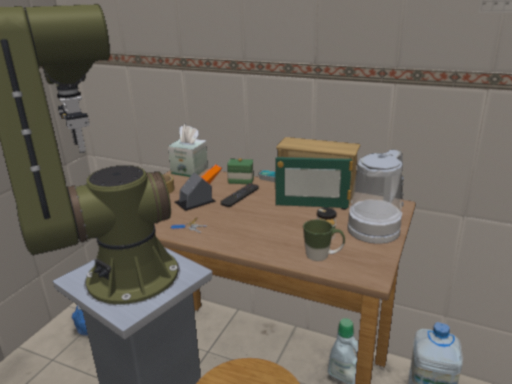

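View pics/top.png

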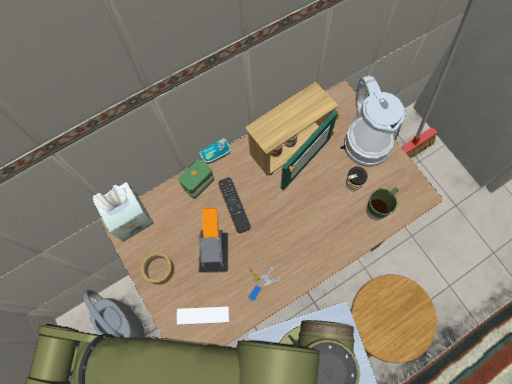

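The scene view shows the orange wedge around (210,175) in its stand at (197,192). In the top view the wedge is at (210,222), the stand at (213,252), the remote at (234,205), and the cupboard at (290,130). The door stands open, with its free edge near (285,185) and its hinge near (335,115).

```bash
sed -i "s/np.array(m\['rotation'\])$/Ro.from_euler('xyz',m['rotation']).as_matrix()/" h.py
python3 - <<'E'
from h import *
np.set_printoptions(precision=1,suppress=True)
for n in("top","scene"):
    z=np.load(n+'.npz'); im,d=z['im'],z['d']; P=cloud(campose(n),d); np.save(n+'_P.npy',P)
    hsv=cv2.cvtColor(im,cv2.COLOR_BGR2HSV)
    if n=="top": print('table',P[250,330],P[300,170],P[200,330])
    o=(hsv[...,0]<12)&(hsv[...,1]>200)&(hsv[...,2]>150)
    N,l,s,c=cv2.connectedComponentsWithStats(o.astype(np.uint8))
    for i in range(1,N):
        if s[i,4]<60: continue
        k=(l==i)&(P[...,2]>-20); Q=P[k]; print(n,'orange',s[i],Q.min(0),Q.max(0),Q.mean(0)); 
        a=np.percentile(Q[:,2],[10,90]); print(np.median(Q[Q[:,2]<a[0]],0),np.median(Q[Q[:,2]>a[1]],0))
P=np.load('top_P.npy')
# height map blobs
k=((P[...,2]>10)&(P[...,2]<260)&(P[...,0]>100)&(P[...,0]<850)).astype(np.uint8)
N,l,s,c=cv2.connectedComponentsWithStats(k)
for i in range(1,N):
    if s[i,4]<60: continue
    Q=P[l==i]; r=cv2.minAreaRect(Q[:,:2].astype(np.float32)); print(s[i],'rect',r,'zmax',np.percentile(Q[:,2],98))
# top of cupboard, stand rect
for nm,lo,hi,(x0,x1,y0,y1) in [('cupb top',200,225,(240,345,80,180)),('stand',20,110,(190,235,200,280))]:
    S=P[y0:y1,x0:x1].reshape(-1,3); S=S[(S[:,2]>lo)&(S[:,2]<hi)]; print(nm,len(S),cv2.minAreaRect(S[:,:2].astype(np.float32)),S[:,2].max(),cv2.boxPoints(cv2.minAreaRect(S[:,:2].astype(np.float32))))
E
```

```text
table [ 312.8 -166.3    0.7] [315.  355.9  -2.7] [ 471.2 -226.    -3.5]
[503  36   9  20 105] rect ((827.7666015625, -1096.4747314453125), (46.84616470336914, 13.308187484741211), 21.00423240661621) zmax 72.92065485899353
[    0    63   340   206 21287] rect ((586.2937622070312, 269.28814697265625), (285.865478515625, 1153.21142578125), 15.075933456420898) zmax 252.56122431293534
[ 341   75   64   91 3601] rect ((641.3836059570312, -399.22088623046875), (211.65866088867188, 151.49282836914062), 26.099227905273438) zmax 250.30462982805898
[345 166  23  27 428] rect ((498.15960693359375, -315.48077392578125), (60.40189743041992, 59.524925231933594), 23.763912200927734) zmax 90.59501207208108
[218 177  32  56 809] rect ((549.0136108398438, 82.36419677734375), (193.9539337158203, 48.044708251953125), 4.4988484382629395) zmax 22.923206774130254
[367 187  31  33 743] rect ((398.2828674316406, -359.5372619628906), (84.1093521118164, 107.20281219482422), 54.86954879760742) zmax 100.40739169546212
[ 198  208   29   60 1151] rect ((447.59991455078125, 176.05740356445312), (75.67082977294922, 1
[... 192 characters left out ...]
.39189325525801
[177 307  47  18 694] rect ((240.50875854492188, 275.2239990234375), (136.07833862304688, 46.040283203125), 76.51740264892578) zmax 37.656679633840085
[282 320  29  20 196] rect ((108.60302734375, 26.335269927978516), (25.111488342285156, 70.54840850830078), 22.914642333984375) zmax 259.1266351176944
cupb top 3130 ((713.365234375, -149.91358947753906), (261.3739013671875, 273.6875), 18.612613677978516) 224.9317809049512 [[ 545.8  -61.9]
 [ 633.2 -321.3]
 [ 880.9 -237.9]
 [ 793.5   21.5]]
stand 1063 ((473.48175048828125, 158.57144165039062), (87.19436645507812, 230.44384765625), 59.501888275146484) 109.87044202690117 [[352.1 179.5]
 [550.6  62.5]
 [594.9 137.7]
 [396.3 254.6]]
```

Run:
```python
from h import *
np.set_printoptions(precision=1,suppress=True)
for n in("top","scene"):
    z=np.load(n+'.npz'); im,d=z['im'],z['d']; P=np.load(n+'_P.npy')
    hsv=cv2.cvtColor(im,cv2.COLOR_BGR2HSV)
    o=(hsv[...,0]<18)&(hsv[...,1]>220)&(hsv[...,2]>150)
    N,l,s,c=cv2.connectedComponentsWithStats(o.astype(np.uint8))
    for i in range(1,N):
        if s[i,4]<60: continue
        e=cv2.erode((l==i).astype(np.uint8),np.ones((3,3)))>0
        Q=P[e]; print(n,'orange',s[i],Q.min(0),Q.max(0),Q.mean(0))
        k=np.polyfit(Q[:,2],Q[:,:2],1); print('dxy/dz',k[0],'heading',np.arctan2(k[0,1],k[0,0]),'slope',np.degrees(np.arctan(1/np.hypot(*k[0]))))
        print(np.polyval(k[:,0],[60,110]),np.polyval(k[:,1],[60,110]))
        A=np.c_[Q[:,:2],np.ones(len(Q))]; print('plane',np.linalg.lstsq(A,Q[:,2],rcond=None)[0])
P=np.load('top_P.npy'); S=P[80:180,240:345]
k=((S[...,2]>203)&(S[...,2]<222)).astype(np.uint8)
N,l,s,c=cv2.connectedComponentsWithStats(cv2.morphologyEx(k,cv2.MORPH_OPEN,np.ones((3,3)))); i=1+s[1:,4].argmax(); Q=S[l==i]
r=cv2.minAreaRect(Q[:,:2].astype(np.float32)); print('cup top',r,cv2.boxPoints(r),np.median(Q[:,2]))
# stand base: dark blob near
z=np.load('top.npz');hsv=cv2.cvtColor(z['im'],cv2.COLOR_BGR2HSV)
k=((hsv[...,2]<75)&(hsv[...,1]<90)).astype(np.uint8)[225:280,190:240]
N,l,s,c=cv2.connectedComponentsWithStats(k); i=1+s[1:,4].argmax(); v,u=np.nonzero(l==i)
p=on_plane(campose('top'),np.c_[u+190,v+225],5)[:,:2]; print('stand base',cv2.minAreaRect(p.astype(np.float32)))
# door green (top edge and face)
for n in('top','scene'):
  im=np.load(n+'.npz')['im'];P=np.load(n+'_P.npy');hsv=cv2.cvtColor(im,cv2.COLOR_BGR2HSV)
  g=((hsv[...,0]>55)&(hsv[...,0]<95)&(hsv[...,1]>120)&(P[...,2]>10)&(P[...,2]<200)).astype(np.uint8)
  N,l,s,c=cv2.connectedComponentsWithStats(g)
  for i in range(1,N):
    if s[i,4]<80: continue
    Q=P[l==i]; r=cv2.minAreaRect(Q[:,:2].astype(np.float32)); print(n,s[i],r,Q[:,2].min(),Q[:,2].max()); 
im=np.vstack([cv2.resize(np.load('scene.npz')['im'][130:240,140:400],(780,330)),cv2.resize(np.load('top.npz')['im'][80:290,100:420],(400,262))[:, :].repeat(1,1) if 0 else cv2.copyMakeBorder(cv2.resize(np.load('top.npz')['im'][80:290,120:420],(386,270)),0,0,0,394,0)])
cv2.imwrite('pics/crop.png',im)
```

```text
top orange [203 208  15  29 374] [nan nan nan] [nan nan nan] [nan nan nan]
 ** On entry to DLASCL parameter number  4 had an illegal value
 ** On entry to DLASCL parameter number  4 had an illegal value
 ** On entry to DLASCL parameter number  4 had an illegal value
 ** On entry to DLASCL parameter number  4 had an illegal value
 ** On entry to DLASCL parameter number  5 had an illegal value
 ** On entry to DLASCL parameter number  4 had an illegal valueTraceback (most recent call last):
  File "<stdin>", line 12, in <module>
    c, resids, rank, s = lstsq(lhs, rhs, rcond)
                         ~~~~~^^^^^^^^^^^^^^^^^
    x, resids, rank, s = _umath_linalg.lstsq(a, b, rcond,
                         ~~~~~~~~~~~~~~~~~~~^^^^^^^^^^^^^
                                             signature=signature)
                                             ^^^^^^^^^^^^^^^^^^^^
    raise LinAlgError("SVD did not converge in Linear Least Squares")
numpy.linalg.LinAlgError: SVD did not converge in Linear Least Squares
```

Run:
```python
from h import *
np.set_printoptions(precision=3,suppress=True)
for n in("top","scene"):
    z=np.load(n+'.npz'); im,d=z['im'],z['d']; P=np.load(n+'_P.npy')
    hsv=cv2.cvtColor(im,cv2.COLOR_BGR2HSV)
    o=(hsv[...,0]<18)&(hsv[...,1]>220)&(hsv[...,2]>150)
    N,l,s,c=cv2.connectedComponentsWithStats(o.astype(np.uint8))
    for i in range(1,N):
        if s[i,4]<60: continue
        e=cv2.erode((l==i).astype(np.uint8),np.ones((3,3)))>0
        Q=P[e]; Q=Q[np.isfinite(Q[:,2])]; Q=Q[np.linalg.norm(Q-np.median(Q,0),axis=1)<70]; print(n,'orange',s[i],len(Q),Q.min(0),Q.max(0),Q.mean(0))
        k=np.polyfit(Q[:,2],Q[:,:2],1); print('heading',np.arctan2(k[0,1],k[0,0]),'slope',np.degrees(np.arctan(1/np.hypot(*k[0]))))
        print(np.polyval(k[:,0],[60,110]),np.polyval(k[:,1],[60,110]))
P=np.load('top_P.npy'); S=P[80:180,240:345]
k=((S[...,2]>203)&(S[...,2]<222)).astype(np.uint8)
N,l,s,c=cv2.connectedComponentsWithStats(cv2.morphologyEx(k,cv2.MORPH_OPEN,np.ones((3,3)))); i=1+s[1:,4].argmax(); Q=S[l==i]
r=cv2.minAreaRect(Q[:,:2].astype(np.float32)); print('cup top',r,cv2.boxPoints(r),np.median(Q[:,2]))
z=np.load('top.npz');hsv=cv2.cvtColor(z['im'],cv2.COLOR_BGR2HSV)
k=((hsv[...,2]<75)&(hsv[...,1]<90)).astype(np.uint8)[225:280,190:240]
N,l,s,c=cv2.connectedComponentsWithStats(k); i=1+s[1:,4].argmax(); v,u=np.nonzero(l==i)
p=on_plane(campose('top'),np.c_[u+190,v+225],5)[:,:2]; print('stand base',s[i],cv2.minAreaRect(p.astype(np.float32)))
for n in('top','scene'):
  im=np.load(n+'.npz')['im'];P=np.load(n+'_P.npy');hsv=cv2.cvtColor(im,cv2.COLOR_BGR2HSV)
  g=((hsv[...,0]>55)&(hsv[...,0]<95)&(hsv[...,1]>120)&(P[...,2]>10)&(P[...,2]<200)).astype(np.uint8)
  N,l,s,c=cv2.connectedComponentsWithStats(g)
  for i in range(1,N):
    if s[i,4]<80: continue
    Q=P[l==i]; r=cv2.minAreaRect(Q[:,:2].astype(np.float32)); print(n,s[i],r,Q[:,2].min(),Q[:,2].max()); 
a=cv2.resize(np.load('scene.npz')['im'][130:240,140:400],(780,330)); b=cv2.resize(np.load('top.npz')['im'][80:290,120:420],(386,270))
cv2.imwrite('pics/crop.png',np.vstack([a,cv2.copyMakeBorder(b,0,0,0,394,0)]))
```

```text
top orange [203 208  15  29 374] 254 [451.187 143.125  72.31 ] [521.132 193.162 117.232] [485.584 167.104  95.992]
heading -0.3255233477417393 slope 29.345484960150497
[424.927 509.19 ] [187.577 159.136]
scene orange [204 166  16  15 103] 46 [461.902 143.614  84.853] [512.82  175.748 107.985] [485.727 159.146  96.972]
heading -0.27183500890722473 slope 29.87701981139771
[423.733 507.571] [176.425 153.057]
cup top ((695.9270629882812, -155.79324340820312), (113.11888122558594, 273.8891296386719), 18.837982177734375) [[ 598.179  -44.447]
 [ 686.616 -303.665]
 [ 793.675 -267.14 ]
 [ 705.238   -7.921]] 212.12175003562083
stand base [  9   8  28  39 381] ((419.0107727050781, 189.3365936279297), (84.46805572509766, 121.69825744628906), 73.97344207763672)
top [283 111  54  68 410] ((610.949462890625, -186.3969268798828), (13.15100383758545, 247.94017028808594), 31.710294723510742) 73.26257158448925 199.90793840750052
top [201 142  28  19 245] ((750.8152465820312, 88.43539428710938), (51.20897674560547, 93.60074615478516), 10.97818660736084) 15.763443139436276 30.0113997465985
```

View pics/crop.png

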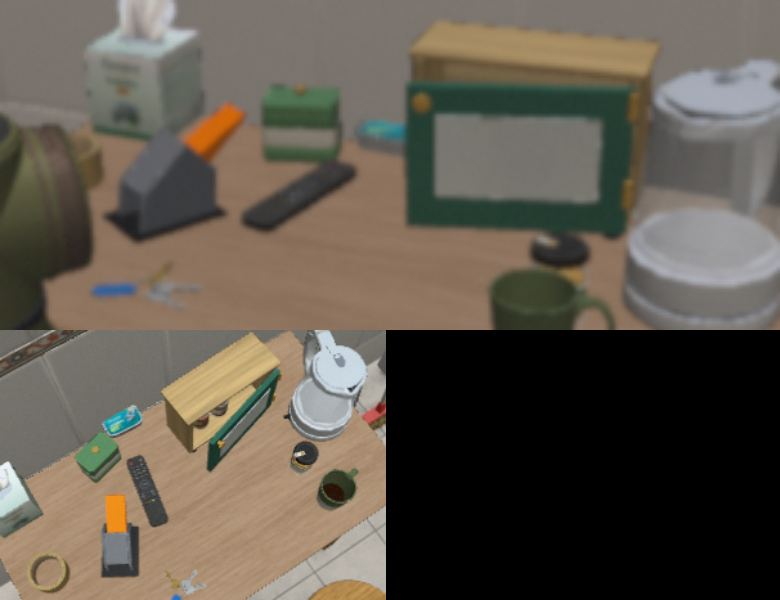

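The crop shows the orange wedge rising out of the grey stand to the right, at (215,130). The cupboard door is open, with its free edge at (410,215), and the mug and jar stand to its right, clear of the approach. The measurements agree with the given sizes: stand heading about -0.28, cupboard yaw about 0.33, door about 0.22 rad open. I'll move to a pre-grasp pose and check from near.

```bash
cat >> h.py <<'E'
def wedgeR(h,p):  # wedge axes: heading h, thin end raised by p
    x=np.array([np.cos(p)*np.cos(h),np.cos(p)*np.sin(h),np.sin(p)]); y=np.array([-np.sin(h),np.cos(h),0]); return np.c_[x,y,np.cross(x,y)]
def toolrpy(W): return Ro.from_matrix(np.c_[-W[:,0],W[:,1],-W[:,2]]).as_euler('xyz')
def orange(im):
    hsv=cv2.cvtColor(im,cv2.COLOR_BGR2HSV); o=((hsv[...,0]<18)&(hsv[...,1]>200)&(hsv[...,2]>110)).astype(np.uint8)
    N,l,s,c=cv2.connectedComponentsWithStats(o); return (l==1+s[1:,4].argmax()).astype(np.uint8)
E
python3 - <<'E'
from h import *
np.set_printoptions(precision=2,suppress=True)
W=wedgeR(-0.28,np.radians(40)); tip=np.array([521.3,156.9,110.1])
g=tip+W@[-55,0,16]; rpy=toolrpy(W); print(g,rpy)
for a in (0,100): print(manip.ik(g+W@[0,0,a],rpy))
manip.move_pose(g+W@[0,0,100],rpy)
st=status.state(); cp=campose('wrist',st); im,d=camera('wrist'); print(st['ee_pos'],st['clock'])
cv2.imwrite('pics/w1.png',im); P=cloud(cp,d); m=orange(im)
Q=P[cv2.erode(m,np.ones((5,5)))>0]; Q=Q[np.isfinite(Q[:,2])]; Q=Q[np.linalg.norm(Q-np.median(Q,0),axis=1)<70]
L=(Q-tip)@W; print('local(pred tip frame) min/max/mean',L.min(0),L.max(0),L.mean(0)); print('z fit',np.polyfit(L[:,0],L[:,2],1),'expect slope -.213, 5 at tip')
# rays onto the predicted top-face: local centreline
ys,xs=np.nonzero(m); mm,e,R=cp; s=rays(mm,np.c_[xs,ys]); dd=np.c_[s,np.ones(len(s))]@R.T
n=W@[np.sin(.21),0,np.cos(.21)]; p0=tip+W@[0,0,5]; A=e+dd*(((p0-e)@n)/(dd@n))[:,None]; L=(A-tip)@W
print(cv2.minAreaRect(L[:,:2].astype(np.float32)),L.min(0),L.max(0))
k=(L[:,0]>L[:,0].max()-60)
b=[(x,L[(abs(L[:,0]-x)<2),1].min(),L[(abs(L[:,0]-x)<2),1].max()) for x in range(-60,0,10) if (abs(L[:,0]-x)<2).any()]; print(np.array(b))
E
```

```text
[470.92 171.39  87.  ] [-3.14  0.7   2.86]
None
[ 0.69 -0.08  2.18 -0.84  0.8  -0.07]
[409.32 189.75 163.9 ] 1.5
  return _methods._mean(a, axis=axis, dtype=dtype,
  ret = um.true_divide(
Traceback (most recent call last):
ValueError: zero-size array to reduction operation minimum which has no identity
```

View pics/w1.png

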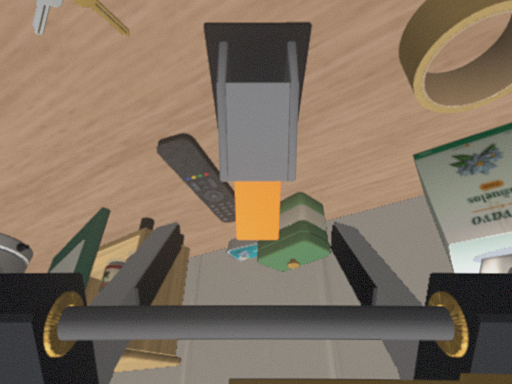

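The wrist view shows the wedge's free part, (235..280, 180..240), centred between the fingers. A full 40° tilt is out of reach at the grasp, so I'll look for a smaller tilt and refine the wedge position from this picture.

```bash
sed -i 's/\[...,0\]<18)&(hsv\[...,1\]>200)/[...,0]<23)\&(hsv[...,1]>200)/' h.py; sed -i 's/^def toolrpy.*/def toolrpy(W,t=0):  # t: extra forward lean of the fingers (rad) about wedge y\n    return Ro.from_matrix(W@Ro.from_euler("y",t).as_matrix()@np.diag([-1,1,-1.])).as_euler("xyz")/' h.py
python3 - <<'E'
from h import *
np.set_printoptions(precision=2,suppress=True)
W=wedgeR(-0.28,np.radians(40)); tip=np.array([521.3,156.9,110.1])
st=status.state(); cp=campose('wrist',st); im=cv2.imread('pics/w1.png'); m=orange(im)
ys,xs=np.nonzero(m); mm,e,R=cp; s=rays(mm,np.c_[xs,ys]); dd=np.c_[s,np.ones(len(s))]@R.T
n=W@[np.sin(.21),0,np.cos(.21)]; p0=tip+W@[0,0,5]; A=e+dd*(((p0-e)@n)/(dd@n))[:,None]; L=(A-tip)@W
print(L.min(0),L.max(0))
print(np.array([(x,*np.percentile(L[abs(L[:,0]-x)<2,1],[1,99])) for x in range(-60,0,10) if (abs(L[:,0]-x)<2).any()]))
g=tip+W@[-55,0,10]
F=wedgeR(.329,0)
for t in (0,10,15,20,25,30,40):
    r=toolrpy(W,np.radians(t)); tz=Ro.from_euler('xyz',r).as_matrix()[:,2]
    r2=toolrpy(F,np.radians(t))
    ok=lambda p,r: manip.ik(p,r)
    print(t,tz,[manip.ik(p,r) is not None for p in (g-80*tz,g,g+W@[95,0,0],g+W@[95,0,60])],[manip.ik(p,r2) is not None for p in ([481,-177,16],[481,-177,100],[440,-190,16],[400,0,150])])
E
```

```text
[-61.54 233.76  17.89] [-60.5  235.63  18.12]
[[-60.   233.79 235.62]]
0 [ 0.62 -0.18 -0.77] [True, False, True, True] [True, True, True, True]
10 [ 0.48 -0.14 -0.87] [True, True, True, True] [True, True, True, True]
15 [ 0.41 -0.12 -0.91] [True, True, True, True] [True, True, True, True]
20 [ 0.33 -0.09 -0.94] [True, True, True, True] [True, True, True, True]
25 [ 0.25 -0.07 -0.97] [True, True, True, True] [True, True, True, True]
30 [ 0.17 -0.05 -0.98] [True, True, True, True] [True, True, True, True]
40 [-0. -0. -1.] [True, True, True, True] [True, True, True, True]
```

```bash
python3 - <<'E'
from h import *
im=cv2.imread('pics/w1.png');print(im[210,258],cv2.cvtColor(im,cv2.COLOR_BGR2HSV)[210,258])
E
sed -i 's/(hsv\[...,0\]<23)&(hsv\[...,1\]>200)/(hsv[...,0]<23)\&(hsv[...,1]>190)/' h.py; grep -n 'hsv\[' h.py
cat > m1.py <<'E'
from h import *
np.set_printoptions(precision=2,suppress=True)
W=wedgeR(-0.28,np.radians(40)); tip=np.array([521.3,156.9,110.1])
st=status.state(); cp=campose('wrist',st); im=cv2.imread('pics/w1.png'); m=orange(im); print(m.sum())
ys,xs=np.nonzero(m); print(xs.min(),xs.max(),ys.min(),ys.max()); mm,e,R=cp; s=rays(mm,np.c_[xs,ys]); dd=np.c_[s,np.ones(len(s))]@R.T
n=W@[np.sin(.21),0,np.cos(.21)]; p0=tip+W@[0,0,5]; A=e+dd*(((p0-e)@n)/(dd@n))[:,None]; L=(A-tip)@W
print(L.min(0),L.max(0))
print(np.array([(x,*np.percentile(L[abs(L[:,0]-x)<2,1],[1,99])) for x in range(-80,10,10) if (abs(L[:,0]-x)<2).any()]))
E
python3 m1.py
```

```text
[ 67 157 231] [ 16 181 231]
28:    hsv=cv2.cvtColor(im,cv2.COLOR_BGR2HSV); o=((hsv[...,0]<23)&(hsv[...,1]>190)&(hsv[...,2]>110)).astype(np.uint8)
5
498 500 183 184
[-61.54 233.76  17.89] [-60.5  235.63  18.12]
[[-60.   233.78 235.61]]
```

```bash
sed -i 's/>190)/>150)/' h.py; python3 m1.py
```

```text
2555
234 280 182 239
[-63.12 -20.9    4.35] [ 3.04 24.63 18.45]
[[-60.   -19.48  24.51]
 [-50.   -20.8   23.86]
 [-40.   -20.11  24.22]
 [-30.   -19.41  24.58]
 [-20.   -19.72  23.89]
 [-10.   -19.55  24.22]
 [  0.   -19.3   24.56]]
```

Wedge width measures 44 mm and the heading fits, so I correct the tip by +2 mm along and +2 mm across, then grasp, pull out and check.

Run:
```python
from h import *
np.set_printoptions(precision=2,suppress=True)
W=wedgeR(-0.28,np.radians(40)); tip=np.array([521.3,156.9,110.1])+W@[2,2.2,0]
t=np.radians(15); r=toolrpy(W,t); tz=Ro.from_euler('xyz',r).as_matrix()[:,2]
g=tip+W@[-50,0,17]
manip.move_pose(g-80*tz,r)
print(manip.servo_line(g,r,v=120,stop_force=8), status.state()['ee_pos']-g)
clamp(40); s=status.state(); print(s['grip_width'],s['grasp_force'],s['force'])
manip.servo_line(g+W@[100,0,0],r,v=80); s=status.state(); print(s['grip_width'],s['force'],s['clock'])
manip.servo_line(g+W@[100,0,0]+[-60,0,70],r,v=150)
im,d=camera('wrist'); cv2.imwrite('pics/w2.png',im); s=status.state(); print(s['ee_pos'],s['grip_width'],s['force'],s['clock'])
```

```text
False [-0.07  0.31  0.5 ]
0.3843189224312383 0.0 [ 0.85 -0.29  0.89]
0.6805066122491344 [-0.15 -0.03 -0.04] 5.75
[489.75 150.88 225.63] 0.6151434681289877 [-0.32  0.06 -0.03] 6.5667
```

View pics/w2.png

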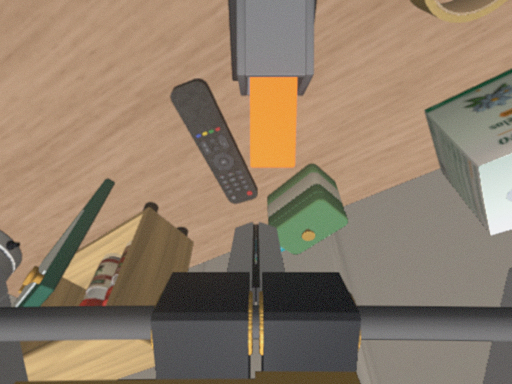

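The fingers closed on nothing: the picture shows them empty, with the wedge still in the stand at (250..297, 75..167). So I measure its height with wrist depth and rays from here.

Run:
```python
from h import *
np.set_printoptions(precision=2,suppress=True)
ungrasp()
W=wedgeR(-0.28,np.radians(40)); tip=np.array([521.3,156.9,110.1])+W@[2,2.2,0]
st=status.state(); cp=campose('wrist',st); im,d=camera('wrist'); m=orange(im); P=cloud(cp,d); np.savez('w3.npz',im=im,d=d)
Q=P[cv2.erode(m,np.ones((5,5)))>0]; Q=Q[np.isfinite(Q[:,2])]; print(len(Q),m.sum(),Q.min(0),Q.max(0),Q.mean(0))
L=(Q-tip)@W; print(L.min(0),L.max(0)); print(np.polyfit(L[:,0],L[:,2],1))
print('table',P[20,100],P[230,150], 'remote',P[150,220])
# tip edge centre rays, two views
def tipray(im,cp):
    m=orange(im); ys,xs=np.nonzero(m); y=np.percentile(ys,99.5); px=[(np.median(xs[ys>y-4]),ys.max()+.5)]
    mm,e,R=cp; s=rays(mm,px)[0]; v=R@[*s,1]; return px,e,v/np.linalg.norm(v)
s1=dict(ee_pos=[409.32,189.75,163.9],eef_rot=toolrpy(W))
a=tipray(cv2.imread('pics/w1.png'),campose('wrist',s1)); b=tipray(im,cp)
k=np.linalg.lstsq(np.c_[a[2],-b[2]],b[1]-a[1],rcond=None)[0]; p=a[1]+k[0]*a[2]; q=b[1]+k[1]*b[2]; print('tip top edge',a[0],b[0],p,q,'local',(p-tip)@W)
tp=np.load('top_P.npy'); print('top table near',tp[195,205],tp[225,190])
```

```text
3599 4154 [445.77 140.75  75.64] [525.54 198.47 115.84] [484.44 169.82  95.12]
[-80.14 -20.17   3.38] [-0.63 20.59 23.24]
[-0.21  4.82]
table [369.35  14.94   0.44] [617.65 -44.06  64.44] remote [546.04  85.13  15.99]
tip top edge [(np.float64(257.0), np.float64(239.5))] [(np.float64(272.0), np.float64(166.5))] [521.79 158.93 115.96] [521.82 159.02 115.97] local [ 1.7  -0.11  4.54]
top table near [613.17 163.07  -0.68] [527.42 236.14   1.51]
```

Both measurements put the wedge where I thought it was (tip 115 mm high, width 44 mm), so the miss must come from the finger position. I'll go down again, a little deeper, and look before closing.

Run:
```python
from h import *
np.set_printoptions(precision=3,suppress=True)
W=wedgeR(-0.28,np.radians(40)); tip=np.array([521.9,158.9,116])-W@[0,0,5]
t=np.radians(15); r=toolrpy(W,t); tz=Ro.from_euler('xyz',r).as_matrix()[:,2]
g=tip+W@[-48,0,12]
manip.move_pose(g-80*tz,r)
print(manip.servo_line(g,r,v=120,stop_force=8))
s=status.state(); print((s['ee_pos']-tip)@W,s['eef_rot'],r,s['grip_width'],s['clock'])
im,d=camera('wrist'); np.savez('w4.npz',im=im,d=d); cv2.imwrite('pics/w4.png',im)
```

```text
False
[-47.216   0.157  12.378] [3.141 0.437 2.861] [-3.142  0.436  2.862] 94.36478586227155 9.3
```

View pics/w4.png

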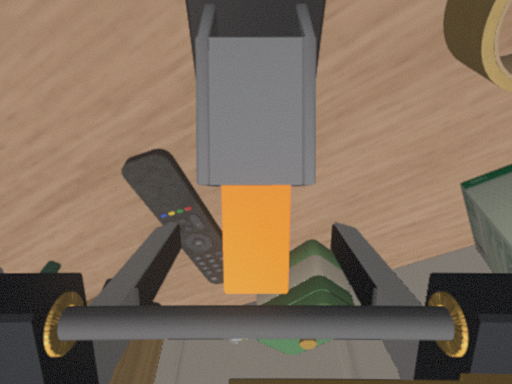

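Here the open fingers straddle the wedge properly: tips at about (175,230) and (340,230), wedge at (222..290, 185..293). I'll close and check.

Run:
```python
from h import *
np.set_printoptions(precision=3,suppress=True)
clamp(40)
s=status.state(); print(s['grip_width'],s['grasp_force'],s['force'],s['clock'])
im,d=camera('wrist'); cv2.imwrite('pics/w5.png',im)
m=orange(im); ys,xs=np.nonzero(m); print(xs.min(),xs.max(),ys.min(),ys.max())
```

```text
0.4003365318502575 0.0 [ 0.252 -0.049 -0.281] 10.7667
222 290 187 272
```

View pics/w5.png

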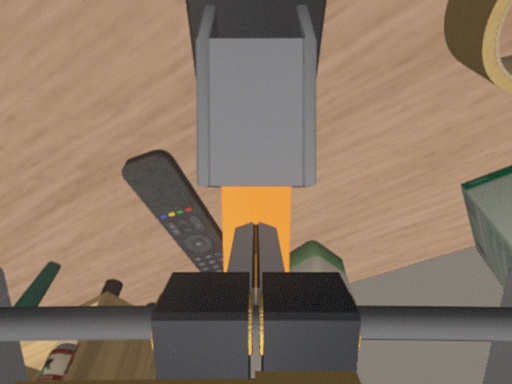

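The closed fingers lie over the wedge's top face (they cover it at (255,225..270)), so the fingertips end higher than assumed. The wrist depth gives their position in the tool frame.

Run:
```python
from h import *
np.set_printoptions(precision=1,suppress=True)
m=camera_model('wrist'); T=np.array(m['mount'])
def tool(d,px):
    s=rays(m,px); z=np.array([d[int(v),int(u)] for u,v in px]); return (np.c_[s,np.ones(len(s))]*z[:,None])@T[:3,:3].T+T[:3,3]
z=np.load('w4.npz'); print(tool(z['d'],[(178,228),(178,235),(172,240),(338,232),(345,245),(256,200),(256,240),(256,280)]))
im,d=camera('wrist'); print('closed',tool(d,[(250,230),(250,240),(250,255),(250,265),(262,230),(262,250),(235,200),(280,200)]))
s=status.state(); print(s['ee_pos'],s['eef_rot'],s['joint_positions'])
W=wedgeR(-0.28,np.radians(40)); R=Ro.from_euler('xyz',s['eef_rot']).as_matrix(); print('tool z in wedge',W.T@R[:,2],'tip', )
```

```text
[[  7.4 -47.  -20.4]
 [  3.2 -47.1 -21.3]
 [  5.8 -47.1 -34.5]
 [  7.6  47.8 -27.6]
 [  8.3  46.4 -46.7]
 [ 19.5   0.2  -2. ]
 [ -8.3   0.1  -3. ]
 [-37.3   0.1  -4.8]]
closed [[  9.7  -3.4 -29.5]
 [  9.3  -3.1 -42.7]
 [  9.5  -2.8 -60.5]
 [  9.5  -2.7 -70.4]
 [  9.6   3.5 -29.4]
 [  9.    3.  -54.2]
 [ 19.3 -13.6  -1.4]
 [ 19.3  15.8  -1.6]]
[482.2 170.3  90.5] [3.1 0.4 2.9] [ 0.4  0.2  2.  -0.5  0.7 -0.6]
tool z in wedge [-0.3 -0.  -1. ] tip
```

Run:
```python
from h import *
np.set_printoptions(precision=1,suppress=True)
m=camera_model('wrist'); T=np.array(m['mount'])
for k in range(2):
    im,d=camera('wrist'); px=[(u,v) for u in (251,262) for v in range(219,231,1)]
    s=rays(m,px); z=np.array([d[v,u] for u,v in px]); print(np.c_[px,(np.c_[s,np.ones(len(s))]*z[:,None])@T[:3,:3].T+T[:3,3]][:,[1,2,4]].T)
```

```text
[[219.  220.  221.  222.  223.  224.  225.  226.  227.  228.  229.  230.
  219.  220.  221.  222.  223.  224.  225.  226.  227.  228.  229.  230. ]
 [  6.8   5.6   5.2   9.4   9.4   9.5   9.3   9.7   9.1   9.1   9.6   9.4
    6.4   6.    5.1   4.1   9.4   9.1   9.4   9.1   9.7   9.1   9.3   9.5]
 [ -3.4  -2.   -2.7 -15.7 -17.4 -19.5 -20.7 -23.2 -23.5 -25.1 -27.7 -28.8
   -2.2  -3.1  -2.4  -1.8 -17.6 -18.5 -20.9 -21.8 -25.  -24.9 -27.  -29.1]]
[[219.  220.  221.  222.  223.  224.  225.  226.  227.  228.  229.  230.
  219.  220.  221.  222.  223.  224.  225.  226.  227.  228.  229.  230. ]
 [  6.6   5.9   5.1   9.4   9.1   9.4   9.6   9.1   9.4   9.2   9.4   9.3
    6.5   6.    5.2   4.7   9.7   9.2   9.4   9.5   9.6   9.6   9.5   9.6]
 [ -2.9  -2.8  -2.5 -15.8 -16.9 -19.3 -21.5 -21.8 -24.2 -25.4 -27.4 -28.7
   -2.4  -3.1  -2.9  -3.3 -18.4 -18.9 -20.9 -22.9 -24.7 -26.2 -27.6 -29.3]]
```

The fingertips sit about 15.5 mm behind the reported TCP rather than 14 mm ahead of it, a 29.5 mm offset. I'll correct all targets for that, then grasp and pull.

```bash
cat >> h.py <<'E'
OFF=29.5
def tgt(p,r): return np.asarray(p,float)+OFF*Ro.from_euler('xyz',r).as_matrix()[:,2]
E
python3 - <<'E'
from h import *
np.set_printoptions(precision=2,suppress=True)
W=wedgeR(-0.28,np.radians(40)); tip=np.array([521.9,158.9,116])-W@[0,0,5]
r=toolrpy(W,np.radians(15)); F=wedgeR(.329,0); r2=toolrpy(F,np.radians(15))
g=tgt(tip+W@[-48,0,16.5],r)
pull=g+W@[105,0,0]; up=pull+[-60,0,70]; mid=np.array([462,-183,0.])
pl=tgt(mid+F@[27,0,17],r2)
print([manip.ik(p,r) is not None for p in (g,pull,up)],[manip.ik(p,r2) is not None for p in ([400,0,150],pl+[0,0,100],pl-[0,0,6])])
ungrasp(); print(manip.servo_line(g,r,v=60,stop_force=8)); s=status.state(); print((s['ee_pos']-g)@W,s['force'])
clamp(40); s=status.state(); print(s['grip_width'],s['grasp_force'],s['force'],s['clock'])
if 40<s['grip_width']<50:
    manip.servo_line(pull,r,v=90); s=status.state(); print(s['grip_width'],s['grasp_force'],s['force'],s['clock'])
E
```

```text
[True, True, True] [True, True, True]
False
[-0.21 -0.13 -0.22] [ 0.76  0.1  -0.55]
44.500421518657795 40.00031769275665 [-1.66  1.17  0.84] 13.8
44.8265362829358 39.999080300331116 [ 0.23  0.9  -1.66] 15.1167
```

Gripped at 44.5 mm with about 1.7 N of weight. Now I carry it clear of the door and lay it flat.

Run:
```python
from h import *
np.set_printoptions(precision=2,suppress=True)
W=wedgeR(-0.28,np.radians(40)); r=toolrpy(W,np.radians(15)); F=wedgeR(.329,0); r2=toolrpy(F,np.radians(15))
p=np.array(status.state()['ee_pos'])
manip.servo_line(p+[-90,0,70],r,v=180)
manip.servo_line(tgt([400,0,170],r2),r2,v=200)
mid=np.array([462,-183,0.]); pl=tgt(mid+F@[27,0,16.5],r2)
manip.servo_line(pl+[0,0,60],r2,v=200)
s=status.state(); f0=np.array(s['force'])
hit=manip.servo_line(pl+[0,0,-8],r2,v=25,stop_force=4)
s=status.state(); print(hit,s['ee_pos']-pl,f0,s['force'],s['wrist_torque'],s['grip_width'],s['clock'])
cp=campose('wrist',s); im,d=camera('wrist'); np.savez('w6.npz',im=im,d=d,ee=s['ee_pos'],rot=s['eef_rot'])
P=cloud(cp,d); Q=P[cv2.erode(orange(im),np.ones((5,5)))>0]; Q=Q[np.isfinite(Q[:,2])]; L=(Q-mid)@F; print(L.min(0),L.max(0),np.polyfit(L[:,0],L[:,2],1),'expect -.213,21')
```

```text
True [ 0.05  0.01 -0.12] [ 0.42  0.36 -0.22] [-0.27  0.22  5.73] [-0.05  0.21  0.02] 44.277255865237436 20.6917
[-74.25 -21.59   5.6 ] [64.53 21.37 37.7 ] [-0.21 20.82] expect -.213,21
```

Contact came exactly at the predicted height, and depth shows the wedge lying flat at its planned pose, so the offset is confirmed. I'll release it, back off, verify and retake it by the thick end.

Run:
```python
from h import *
np.set_printoptions(precision=2,suppress=True)
F=wedgeR(.329,0); mid=np.array([462,-183,0.]); r2=toolrpy(F,np.radians(15)); r3=toolrpy(F,np.radians(-15))
ungrasp(); manip.pause(.3)
tz=Ro.from_euler('xyz',r2).as_matrix()[:,2]
p=np.array(status.state()['ee_pos']); manip.servo_line(p-90*tz,r2,v=150)
g=tgt(mid+F@[-60,0,18],r3); tz=Ro.from_euler('xyz',r3).as_matrix()[:,2]
print([manip.ik(g+F@[a,0,0],r3) is not None for a in (0,100,180)])
manip.servo_line(g-90*tz,r3,v=150)
s=status.state(); cp=campose('wrist',s); im,d=camera('wrist'); P=cloud(cp,d); cv2.imwrite('pics/w7.png',im); np.savez('w7.npz',im=im,d=d,P=P)
Q=P[cv2.erode(orange(im),np.ones((3,3)))>0]; Q=Q[np.isfinite(Q[:,2])]; Q=Q[Q[:,2]>3]; L=(Q-mid)@F; print(len(Q),L.min(0),L.max(0),s['clock'])
k=L[:,0]>-70; b=np.array([(x,*np.percentile(L[abs(L[:,0]-x)<5,1],[2,98])) for x in range(-60,70,20) if (abs(L[:,0]-x)<5).sum()>5]); print(b, np.polyfit(b[:,0],b[:,1:].mean(1),1)); print(np.polyfit(L[:,0],L[:,2],1))
C=(P-[695.9,-155.8,0])@F; hsv=cv2.cvtColor(im,cv2.COLOR_BGR2HSV)
gm=(hsv[...,0]>55)&(hsv[...,0]<95)&(hsv[...,1]>100)&(C[...,2]>10)&(C[...,2]<200)&(abs(C[...,0])<200)&(abs(C[...,1])<200)
D=C[gm]; print('door',len(D)); 
if len(D)>50: print(D.min(0),D.max(0),np.polyfit(D[:,1],D[:,0],1))
```

```text
[False, False, True]Traceback (most recent call last):
  File "<stdin>", line 9, in <module>
workcell.MotionError: the arm cannot follow that straight line within its joint ranges
```

```bash
cat > v.py <<'E'
from h import *
np.set_printoptions(precision=2,suppress=True)
F=wedgeR(.329,0); mid=np.array([462,-183,0.]); ok=None
for t in (-12,-9,-6,-3,0,5):
    r3=toolrpy(F,np.radians(t)); z=14*np.cos(np.radians(t))+8*abs(np.sin(np.radians(t)))+2.5
    g=tgt(mid+F@[-60,0,z],r3); tz=Ro.from_euler('xyz',r3).as_matrix()[:,2]
    a=[manip.ik(q,r3) is not None for q in (g-90*tz,g,g+F@[90,0,0],g+F@[180,0,0])]; print(t,a)
    if ok is None and all(a): ok=(t,r3,g,tz)
t,r3,g,tz=ok; print('use',t)
manip.servo_line(g-90*tz,r3,v=150)
s=status.state(); cp=campose('wrist',s); im,d=camera('wrist'); P=cloud(cp,d); cv2.imwrite('pics/w7.png',im); np.savez('w7.npz',im=im,d=d,P=P)
Q=P[cv2.erode(orange(im),np.ones((3,3)))>0]; Q=Q[np.isfinite(Q[:,2])]; Q=Q[Q[:,2]>3]; L=(Q-mid)@F; print(len(Q),L.min(0),L.max(0),s['clock'])
b=np.array([(x,*np.percentile(L[abs(L[:,0]-x)<5,1],[2,98])) for x in range(-60,70,20) if (abs(L[:,0]-x)<5).sum()>5]); print(b, np.polyfit(b[:,0],b[:,1:].mean(1),1)); print(np.polyfit(L[:,0],L[:,2],1))
C=(P-[695.9,-155.8,0])@F; hsv=cv2.cvtColor(im,cv2.COLOR_BGR2HSV)
gm=(hsv[...,0]>55)&(hsv[...,0]<95)&(hsv[...,1]>100)&(C[...,2]>10)&(C[...,2]<200)&(abs(C[...,0])<200)&(abs(C[...,1])<200)
D=C[gm]; print('door',len(D)); 
if len(D)>50: print(D.min(0),D.max(0),np.polyfit(D[:,1],D[:,0],1))
E
python3 v.py
```

```text
-12 [False, False, False, True]
-9 [False, False, True, True]
-6 [False, False, True, True]
-3 [True, True, True, True]
0 [True, True, True, True]
5 [True, True, True, True]
use -3
5636 [-75.19 -21.67   5.92] [53.45 21.67 38.63] 23.5333
[[-60.   -20.86  20.58]
 [-40.   -20.72  20.61]
 [-20.   -20.78  20.59]
 [  0.   -20.71  20.5 ]
 [ 20.   -20.7   20.8 ]
 [ 40.   -20.87  20.3 ]] [-0.   -0.11]
[-0.2  20.71]
door 136
[-122.85   49.93   20.44] [-107.62  115.45   43.43] [ -0.22 -96.92]
```

View pics/w7.png

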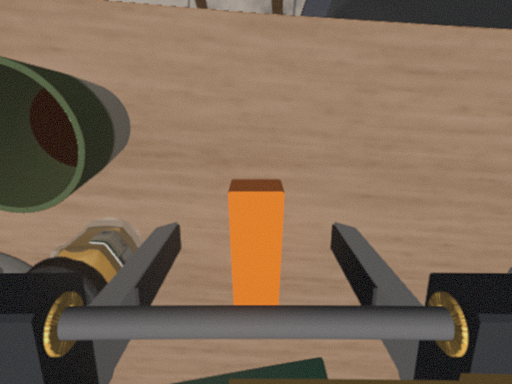

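The wedge lies centred and aligned between the fingers at (228..284, 180..305), its thick end towards the robot. Mug and jar are well clear on the left. The measured door line has slope -0.22 and the wedge is 50 mm along y, which is the right spot. Now grip and push.

Run:
```python
from h import *
np.set_printoptions(precision=2,suppress=True)
F=wedgeR(.329,0); mid=np.array([462,-183,0.]); t=np.radians(-3)
r3=toolrpy(F,t); g=tgt(mid+F@[-61,0,14*np.cos(t)+8*abs(np.sin(t))+2.5],r3)
print('down',manip.servo_line(g,r3,v=80,stop_force=8))
clamp(60); s=status.state(); print(s['grip_width'],s['grasp_force'],s['force'],s['clock']); f0=np.array(s['force'])
if 40<s['grip_width']<50:
    for a,v,sf in ((85,80,14),(175,25,19)):
        hit=manip.servo_line(g+F@[a,0,0],r3,v=v,stop_force=sf); s=status.state()
        print(hit,(s['ee_pos']-g)@F,(np.array(s['force'])-f0)@F,s['grip_width'],s['clock'])
    manip.pause(.3); s=status.state(); print((s['ee_pos']-g)@F,(np.array(s['force'])-f0)@F)
    im,d=camera('top'); cv2.imwrite('pics/t2.png',im); np.savez('t2.npz',im=im,d=d)
```

```text
down False
44.31353671328499 60.00000178813934 [-0.29  0.73  1.05] 25.675
False [85.   -0.05  0.03] [ 1.23 -1.   -1.05] 44.484642759945736 26.8917
True [136.33   0.41   0.03] [1.25 0.57 2.26] 44.72203950176844 28.9333
[136.02   0.39   0.  ] [5.3  0.08 1.22]
```

Run:
```python
from h import *
np.set_printoptions(precision=2,suppress=True)
F=wedgeR(.329,0); mid=np.array([462,-183,0.]); t=np.radians(-3)
r3=toolrpy(F,t); g=tgt(mid+F@[-61,0,14*np.cos(t)+8*abs(np.sin(t))+2.5],r3)
x=(np.array(status.state()['ee_pos'])-g)@F
a=x[0]
for i in range(14):
    a+=1.5; hit=manip.servo_line(g+F@[a,0,0],r3,v=15,stop_force=24); manip.pause(.1); s=status.state(); f=np.array(s['force'])@F
    print(hit,((s['ee_pos']-g)@F)[:1],a,f,round(s['clock'],2))
    if hit or -f[0]>20: break
```

```text
False [136.48] 137.54264086389892 [-9.42  3.38 10.78] 29.7
False [137.63] 139.04264086389892 [-12.35   3.54  12.75] 30.05
False [139.06] 140.54264086389892 [-14.01   4.62  13.13] 30.4
False [140.53] 142.04264086389892 [-13.63   4.02  13.66] 30.75
False [142.02] 143.54264086389892 [-12.63   4.05  13.37] 31.1
False [143.51] 145.04264086389892 [-13.54   3.71  13.27] 31.45
False [145.] 146.54264086389892 [-14.46   4.04  13.26] 31.8
False [146.47] 148.04264086389892 [-13.79   4.05  13.72] 32.15
False [147.95] 149.54264086389892 [-14.47   3.57  13.64] 32.5
False [149.21] 151.04264086389892 [-16.2    3.16  14.12] 32.85
False [150.05] 152.54264086389892 [-22.28   3.1   17.9 ] 33.2
```

Force held at about 14 N, then rose sharply to 22 N at 150 mm, as expected once the door is shut and jamming starts. The tool was also pressing down 18 N, so I'll release to relax that, regrip and tap again.

Run:
```python
from h import *
np.set_printoptions(precision=2,suppress=True)
F=wedgeR(.329,0); r3=toolrpy(F,np.radians(-3))
ungrasp(); manip.pause(.2); s=status.state(); print(s['force']@F,s['ee_pos'])
p=np.array(s['ee_pos'])+[0,0,1.0]; manip.servo_line(p,r3,v=20)
clamp(60); s=status.state(); print('grip',s['grip_width'],s['force']@F,s['clock']); q=np.array(s['ee_pos'])
for i in range(1,12):
    hit=manip.servo_line(p+F@[i*1.,0,0],r3,v=15,stop_force=30); manip.pause(.1); s=status.state(); f=np.array(s['force'])@F
    print(hit,((s['ee_pos']-q)@F),f,round(s['clock'],2))
    if hit or -f[0]>20.5: break
```

```text
[0.27 0.41 0.61] [ 550.11 -152.92  -12.56]
grip 44.73842353094835 [-0.03  0.37  0.4 ] 35.3583
False [ 0.    0.01 -0.01] [-9.92  2.78  7.37] 35.71
False [ 0.09  0.02 -0.01] [-18.8    2.86  12.19] 36.06
False [ 0.48  0.07 -0.02] [-24.21   2.77  15.52] 36.41
```

It jammed at 24 N with only 0.5 mm of further movement. Now I release, withdraw straight up and check.

Run:
```python
from h import *
np.set_printoptions(precision=2,suppress=True)
F=wedgeR(.329,0); r3=toolrpy(F,np.radians(-3)); mid=np.array([462,-183,0.])
ungrasp(); manip.pause(.2); p=np.array(status.state()['ee_pos'])
manip.servo_line(p+F@[-25,0,100],r3,v=120)
s=status.state(); im,d=camera('wrist'); P=cloud(campose('wrist',s),d); L=(P-mid)@F
Q=L[cv2.erode(orange(im),np.ones((3,3)))>0]; Q=Q[np.isfinite(Q[:,2])]; Q=Q[Q[:,2]>3]; print('wedge',Q.min(0),Q.max(0),np.polyfit(Q[:,0],Q[:,2],1))
manip.servo_line(p+F@[-180,0,160],r3,v=150)
for k in range(2):
    im,d=camera('top'); P=cloud(campose('top'),d); C=(P-[695.9,-155.8,0])@F
    hsv=cv2.cvtColor(im,cv2.COLOR_BGR2HSV)
    g=((hsv[...,0]>55)&(hsv[...,0]<95)&(hsv[...,1]>120)&(C[...,2]>150)&(C[...,2]<205)&(abs(C[...,1])<170)&(abs(C[...,0])<150))
    D=C[g]; print('door top edge',len(D),np.polyfit(D[:,1],D[:,0],1),D.min(0),D.max(0)); manip.pause(1)
cv2.imwrite('pics/t3.png',cv2.resize(im[60:300,100:440],None,fx=2,fy=2)); print(status.state()['clock'])
```

```text
wedge [ 74.99 -21.65   6.16] [165.14  21.61  38.09] [-0.17 47.62]
door top edge 402 [  0.01 -63.09] [ -67.69 -119.57  152.33] [-55.35 126.22 201.75]
door top edge 391 [  0.01 -62.89] [ -68.32 -121.36  150.12] [-53.15 127.11 201.37]
41.9167
```

View pics/t3.png

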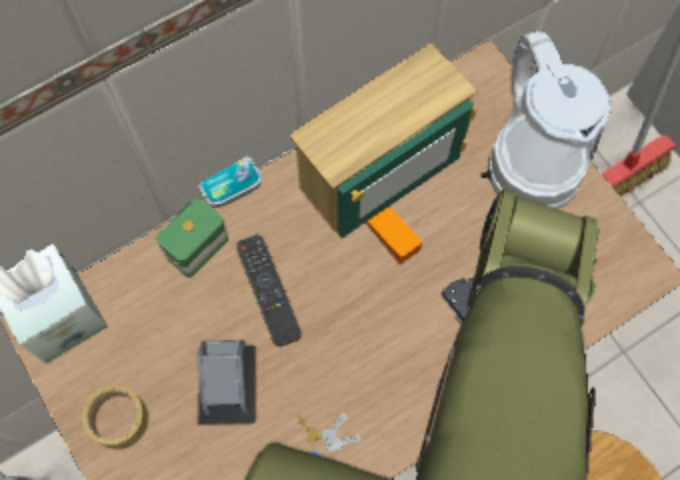

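The door is flush with the cupboard and stays so over a second (wedge at (395,235), about 88 mm of it outside). The bystanders in view are where they were, and the robot is clear.

```bash
python3 -c "
from h import *
print(manip.sign_off())"
```

```text
the job is handed in; nothing more can be done
None
```

The job is handed in: the wedge was laid flat and released, then retaken by its thick end and pushed under the door to 24 N; the door measured shut and still held a second after release, at about 42 s on the clock (the first grasp missed the wedge and was redone; the jar and mug were hidden by the arm in the last picture).

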